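Dim the blue-light box and hold its amber cover half open

ROBOT

A 6-joint arm with a two-finger parallel gripper is mounted at the origin on the work surface. World frame = base frame: x ahead of the robot, y to its left, z up, the work surface at z = 0. Lengths are in mm, angles in rad, forces in N, time in s.
With the tool pointing down it reaches from about 350 to 975 mm from the base axis. Payload 7.1 kg.
Tool frame: the origin (TCP) lies between the finger pads; the fingertips stand 19 mm ahead of it and the grasp point (between the pads) is the TCP; y points along the fingers, z is the direction in which the jaws open and shut, and the axes are right-handed (so a half turn about y gives the same grasp; the last joint's range is limited). The gripper opens to 88 mm and grips with 3 to 60 N. Pads are 20 mm wide; open, the fingers measure 115 mm over their backs; the gripper's body (75 mm by 178 mm) begins 61 mm behind the grasp point.
Start: joints at [-1.341, 0.423, 1.63, -0, 1.089, -0.019], TCP at [153.92, -605.734, 241.675] pointing down, gripper open.
Joint ranges: [-3, 3], [-0.9, 2.11], [0.09, 2.58], [-1.31, 4.45], [0.11, 2.69], [-2.54, 2.54]. Speed limits (rad/s): [2.39, 2.39, 3.01, 3.14, 3.14, 3.14].

INTERFACE

Orientations are given as a rotation vector (axis times angle).
In Python, from workcell import ctrl gives the robot as it stands.
- The arm moves only by the tool servo_tool, never from a script. Its argument "moves" is text: rows parted by semicolons, each of 6 numbers parted by spaces: the shift along the world's x, y, z in m, then the turn, a rotation vector about the world's x, y, z in degrees. A call has 1 to 8 rows; each row is the pose to reach, as a shift and turn from the pose commanded when the call began; what a row does not reach only later rows make up. A row lasts 1/8 s, in which the tool goes at most 62.5 mm and 10.7 degrees, less where a joint would pass 70% of its speed; a pose out of reach is approached as far as the arm can. A call with a gripper value outside its range is refused whole. "hand" is the closure in counts, from 0 (fully open) to 255 (shut), set as the call begins (left out, the last holds). The fingers move at their own pace and stop on an object; the grip force is fixed at half the most. Time passes only in rows, so rows that repeat a pose let the fingers close. It gives the time, the measured TCP pose, the force and the opening at its end, in the units of the state.
- ctrl.get_obs(): the state, without advancing time (a new reading comes with each control period).
- ctrl.get_image(name): name is "scene" or "top"; returns a dict with "pixels" (480x640x3 uint8, red, green, blue), "depth" (480x640 float32, mm along the optical axis (not along the pixel's ray), 0 where there is no reading), "vertical_fov" (degrees; the focal length in pixels is half the picture's height over the tangent of half this angle, whatever the lens; pixels are square), "cx", "cy" (the principal point, pixels), "xyz" and "attitude" of the camera in the world. Camera axes: x right, y up, looking along -z (the intrinsics and any distortion apply to the point x, -y, -z); pixel columns grow to the right and rows downward; lengths in mm; the calibration is good to about 2 mm. A picture is of the moment at which its call begins.
- ctrl.close_job(): hands the job in, once; it reports no verdict.
The state is a dict: "t": time; "qpos": joint angles; "qvel": joint speeds; "joint_torque": joint torques, N m; "ee_pos": TCP position; "orientation": TCP orientation; "ft_force": force on the tool from outside, world axes, zero at the start; "moment": the same for the moment, N m; "width": finger opening in mm.
Only numpy, scipy, OpenCV 4.12 (cv2) and the standard library are available. Lean on these libraries where they do the work, as an engineer would, in place of code of your own. Each camera call takes 0.05 s, during which the arm holds its last target.

TASK

With the amber cover still shut, slide the white dimmer knob on the front deck of the blue-light box to the green line. Then lift the cover by its steel handle and hold it open at 45 degrees, so that I can get at the glowing wells with the pipette while I look through the amber; it drops shut if let go, so finish while still holding it there by the handle. Leave the well plate and everything else on the bench where it is.

Things in the scene. Friction and masses are not known exactly. Their poses are not given: they have to be found in the camera images.
- light_box: Blue-light box fixed to the bench: pale grey housing, x -160 to +150 mm, 340 mm wide (y), flat top 75 mm above the bench. Origin on the bench under its middle; x points to its back (hinge), y to its left seen from the robot, z up. A dark control deck 66 mm deep lies along its front, level with the top; behind it, under the cover, a lit glass. The red rocker switch left on the deck is not needed.
- dimmer (a joint): Travel of the dimmer knob, m: 0 at the left end of its slot (dim), 0.08 at the right end; it grows towards the light box's -y (right). 0.06 is the green line. Sliding friction about 1.5 N; it stays where it is left.
- dimmer_top (a point): Centre of the top of the dimmer knob: a white block 20 mm (x) by 14 mm (y, the sliding direction) by 18 mm high with a black line across its top, 93 mm above the bench, standing on the deck. Its slot lies 125 mm in front of the box's origin, from 20 to 100 mm right of its middle; the deck beside it is flat and free.
- green_line (a point): Point on the deck surface (75 mm above the bench), on the middle of the slot, at the green line of the scale: the knob's centre belongs right above it. The scale has nine lines 10 mm apart; the seventh from the left is green, longer and thicker than the white ones.
- cover (a joint): Opening angle of the amber cover, rad: 0 shut, 0.785 = 45 degrees, stop at 1.4. Its hinge has next to no friction, so it falls shut by its own weight from any angle (cover and handle about 0.5 kg; lifting at the handle takes 3 to 6 N).
- cover_hinge (a point): Middle of the cover's hinge axis, along the box's y, 135 mm behind the box's origin, 75.5 mm above the bench. The cover is a clear amber plastic tray turned upside down, 220 mm deep by 300 wide: flat top 5 mm thick, its upper face 28 mm above the housing when shut, with 4 mm walls down to the housing at front and sides. Its front edge rises as it opens.
- cover_handle (a point): Steel bow handle on the cover near its front edge. Origin: middle of its straight round bar, 10 mm thick, 120 mm long along the box's y, a post at each end, 33 mm free between bar and cover. Shut, the bar's axis is 141.5 mm above the bench, 185 mm in front of the hinge axis. Axes turn with the cover. The bar can turn between fingers that pinch it front and back, so the gripper can stay upright.
- well_plate: White 96-well plate 85.5 (x) by 128 (y) by 14.4 mm high, loose on the glass under the cover, green and lilac wells; leave it. Origin under its middle.
- tip_box: Navy pipette tip box with a yellow deck, 82 (x) by 122 (y) by 64 mm high, loose on the bench left of the light box; leave it. Origin under its middle.
- trough: White open reagent trough 150 (x) by 60 (y) by 30 mm high, loose, right of the light box; leave it. Origin under its middle.
- pipette: Multichannel pipette lying on the bench at the right, about 305 mm long (x) and 94 wide, 30 mm high, yellow button; leave it. Origin on the bench under its wide white head.
- tube_rack: Blue rack 110 by 80 mm with blue-capped tubes, 122 mm high, loose; leave it. Origin under its middle.
- buffer_bottle: Bottle 74 mm across, 160 mm high, orange cap, loose; leave it. Origin under its middle.
- beaker: Glass beaker 72 mm across, 90 mm high, loose; leave it. Origin under its middle.

How it is judged:
By the outcome, as a careful person would: the job done as asked, in the order asked, and still so for the second after the job is handed in, while the arm keeps its last pose, push and grip.
It also fails if it takes over 48 s, if anything falls off the work surface, if the arm or the gripper's body presses on something with over 40 N, if the wrist force passes 120 N, or if a joint passes its speed limit or range.

## Working session

There is one attempt and no reset: what is moved stays moved. The work goes in short steps, Python scripts to look and compute and a tool call to move; the robot and the scene stay as the last step left them, time stands still between calls to the robot, and variables do not carry over. Pictures are saved under pics/ and viewed, and the job is handed in when it is done.

Besides the shell and the picture viewer there is one more tool, called as name(argument=value, ...) on one line, values as JSON. servo_tool: Moves the arm, as the interface text tells. Its arguments: {"type":"object","properties":{"moves":{"type":"string"},"hand":{"type":"number"}},"required":["moves"]}

```bash
ls; mkdir -p pics; python3 - <<'E'
from workcell import ctrl
import cv2,numpy as np
o=ctrl.get_obs();print(o)
for n in("scene","top"):
    im=ctrl.get_image(n);cv2.imwrite(f"pics/{n}0.png",im["pixels"][:,:,::-1])
    np.savez(f"{n}0.npz",**im)
    print({k:v for k,v in im.items() if k not in("pixels","depth")})
E
```

```text
pics
{'t': 0.0, 'qpos': array([-1.34100716e+00,  4.23826749e-01,  1.63068570e+00,  2.22389979e-05,
        1.08857525e+00, -1.89938617e-02]), 'qvel': array([-0.00039286,  0.00019049, -0.00043116,  0.00047442, -0.00173127,
       -0.00078346]), 'joint_torque': array([ 1.70517782e-03, -5.44614959e+01, -2.73668164e+01,  6.44558505e-02,
        2.27422547e-02, -1.16561046e-04]), 'ee_pos': array([ 153.80622954, -605.24330615,  240.91215356]), 'orientation': array([-0.2613523 ,  2.09069383, -2.08755927]), 'ft_force': array([-0.66608892,  0.21882848, -0.43400929]), 'moment': array([0.03147579, 0.0464439 , 0.00758388]), 'width': 87.85228274812637}
{'vertical_fov': 54.31461810430091, 'cx': 312.9023986154309, 'cy': 235.70691307445856, 'xyz': array([1034.73041232,  455.53039189, 1160.00204915]), 'attitude': array([0.25724695, 0.63270041, 2.27087786])}
{'vertical_fov': 55.54349612486109, 'cx': 325.1705815844852, 'cy': 246.9970774075244, 'xyz': array([ 356.0195241 ,  -19.77898777, 1544.26899791]), 'attitude': array([ 0.13538898, -0.12596156, -1.57800264])}
```

View pics/scene0.png

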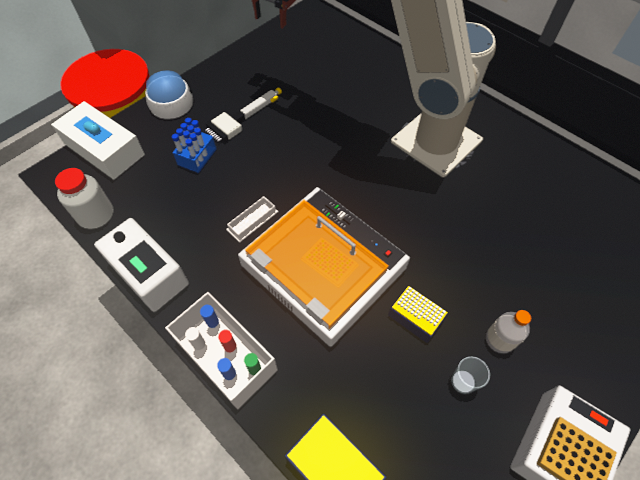

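View pics/top0.png

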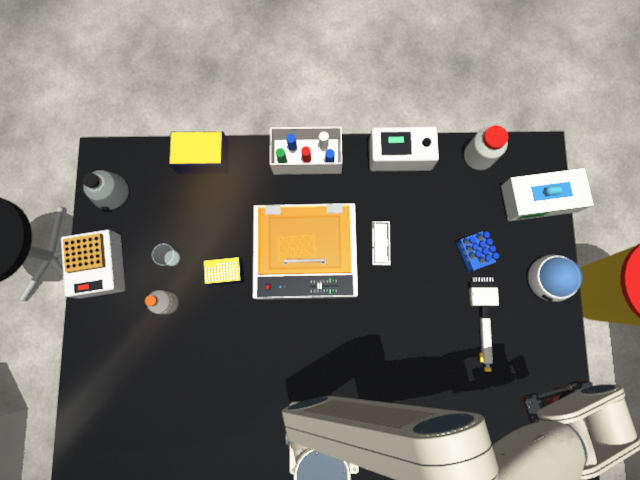

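The scene view shows the box around (325,265), and the top view shows it around (305,250) with the deck at row ~286 and the handle at about (305,261). Next I'll zoom in and measure.

```bash
cat > h.py <<'E'
import numpy as np,cv2
from scipy.spatial.transform import Rotation as R
def load(n): return dict(np.load(n))
def f(im): return 240/np.tan(np.radians(float(im["vertical_fov"]))/2)
def ray(im,u,v):
    d=np.array([(u-im["cx"])/f(im),-(v-im["cy"])/f(im),-1.0])
    return im["xyz"],R.from_rotvec(im["attitude"]).apply(d)
def onz(im,u,v,z):
    o,d=ray(im,u,v);return o+d*(z-o[2])/d[2]
def proj(im,p):
    c=R.from_rotvec(im["attitude"]).inv().apply(np.array(p)-im["xyz"])
    return im["cx"]+f(im)*c[0]/-c[2], im["cy"]-f(im)*c[1]/-c[2]
def crop(im,u0,v0,u1,v1,s,name):
    cv2.imwrite(name,cv2.resize(im["pixels"][v0:v1,u0:u1,::-1],None,fx=s,fy=s,interpolation=cv2.INTER_CUBIC))
E
python3 - <<'E'
from h import *
t=load("top0.npz");s=load("scene0.npz")
crop(t,245,195,365,305,6,"pics/tc.png");crop(s,290,180,420,280,6,"pics/sc.png")
for im,pts in((t,[(253,206),(355,204),(357,298),(253,299)]),(s,[(319,188),(409,258),(332,333),(240,256)])):
    for p in pts: print(p,onz(im,*p,75).round(1), im["depth"][p[1],p[0]])
E
```

```text
(253, 206) [743.4 226.1  75. ] 1593.7994
(355, 204) [ 746.  -112.8   75. ] 1517.827
(357, 298) [ 435.4 -112.6   75. ] 1532.4196
(253, 299) [435.9 221.3  75. ] 1537.2313
(319, 188) [ 446.9 -103.4   75. ] 1351.9102
(409, 258) [447.6 224.9  75. ] 1312.5336
(332, 333) [737.4 219.1  75. ] 1126.6505
(240, 256) [752.2 -99.1  75. ] 1235.6609
```

View pics/tc.png

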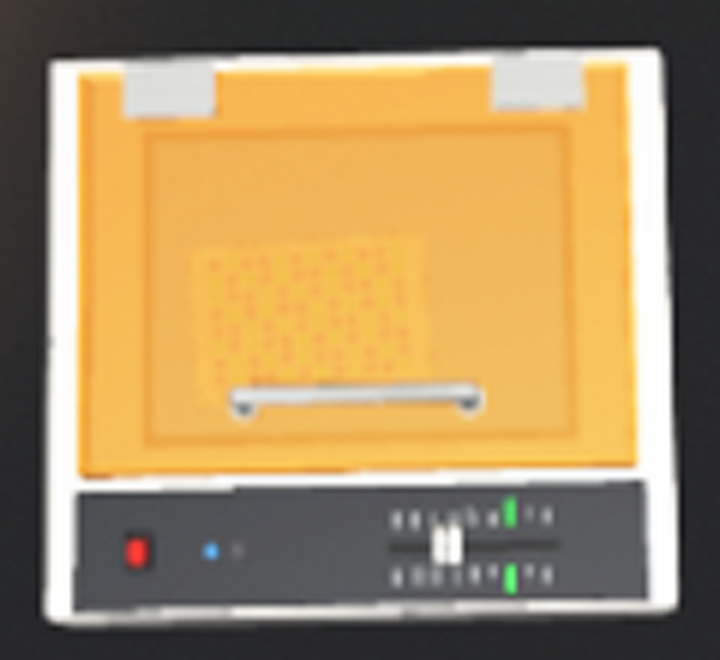

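View pics/sc.png

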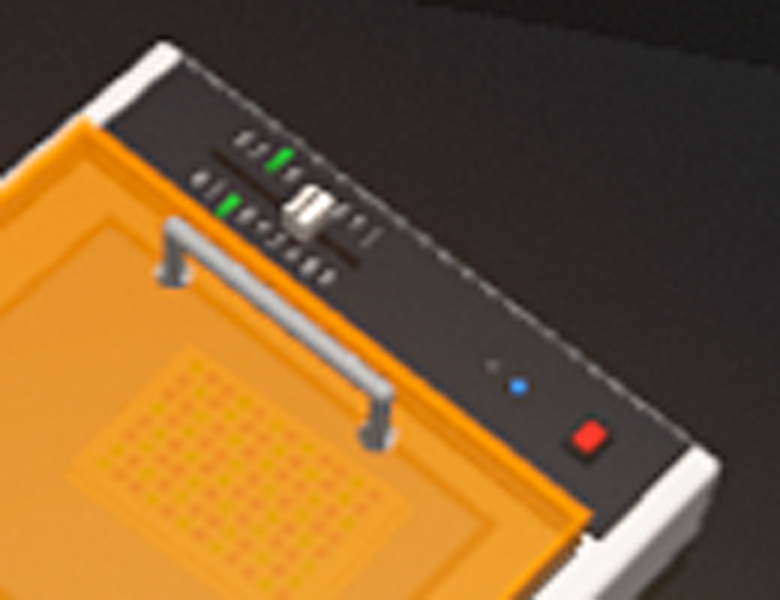

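```bash
cat > meas.py <<'E'
from h import *
def cent(im,mask,box):
    u0,v0,u1,v1=box;m=np.zeros(mask.shape,bool);m[v0:v1,u0:u1]=mask[v0:v1,u0:u1]
    n,l,st,c=cv2.connectedComponentsWithStats(m.astype(np.uint8));return [(c[i].round(2),st[i,4]) for i in range(1,n) if st[i,4]>=2]
def tri(a,pa,b,pb):
    o1,d1=ray(a,*pa);o2,d2=ray(b,*pb);A=np.stack([d1,-d2],1)
    k=np.linalg.lstsq(A,o2-o1,rcond=None)[0];p=o1+d1*k[0];q=o2+d2*k[1];return (p+q)/2,np.linalg.norm(p-q)
E
python3 - <<'E'
from meas import *
t=load("top0.npz");s=load("scene0.npz")
for im,b in((t,(250,270,362,302)),(s,(290,180,420,280))):
    p=im["pixels"].astype(int);r,g,bl=p[...,0],p[...,1],p[...,2]
    for n,m in(("green",(g>r+50)&(g>bl+50)),("red",(r>g+80)&(r>bl+80)&(g<90)&(bl<90)),("blue",(bl>r+60)&(bl>g+30))):
        print(n,[(c,a,onz(im,*c,75).round(1)[:2]) for c,a in cent(im,m,b)])
def w(im,x,y,s=6,u0=0,v0=0): return ((x+.5)/s-.5+u0,(y+.5)/s-.5+v0)
T=lambda x,y:w(t,x,y,6,245,195)
S=lambda x,y:w(s,x,y,6,290,180)
for n,a,b in(("knobtop",T(447,544),S(311,203)),("barR",T(475,392),S(174,226)),("barL",T(235,396),S(386,393)),("boxFR",T(678,608),S(168,42)),("boxFL",T(48,622),S(718,463)),("deckFR",T(648,600),S(183,55)),("postR",T(470,404),S(172,280)),("postL",T(242,410),S(376,440))):
    p,e=tri(t,a,s,b);print(n,np.round(a,1),np.round(b,1),p.round(1),e.round(1))
    z={'k':93,'b':141.5 if 'bar' in n else 75,'d':75,'p':103.5}[n[0]]
    print('   ',onz(t,*a,z).round(1),onz(s,*b,z).round(1))
E
```

```text
green [(array([329.5, 280. ]), np.int32(10), array([494.2, -25.1])), (array([329.5, 291. ]), np.int32(10), array([458.8, -24.7]))]
red [(array([267.29, 286.5 ]), np.int32(14), array([475.5, 175.8]))]
blue [(array([279.5, 286.5]), np.int32(4), array([475.1, 136.4]))]
green [(array([335.9, 206.2]), np.int32(10), array([459.7, -25.2])), (array([327.33, 213.67]), np.int32(9), array([494.8, -25.2]))]
red [(array([387.89, 252.11]), np.int32(18), array([472.4, 173.8]))]
blue [(array([375.83, 243.83]), np.int32(6), array([475.2, 134.5]))]
knobtop [319.1 285.2] [341.4 213.4] [475.9   8.8  91.6] 1.2
    [476.2   8.3  93. ] [476.4   9.9  93. ]
barR [323.8 259.9] [318.6 217.2] [550.6  -6.9 137.8] 2.0
    [550.7  -7.8 141.5] [551.8  -4.5 141.5]
barL [283.8 260.6] [353.9 245.1] [550.1 116.7 140.7] 0.2
    [550.  116.6 141.5] [550.4 117.1 141.5]
boxFR [357.6 295.9] [317.6 186.6] [ 442.1 -114.6   67. ] 1.4
    [ 442.1 -114.6   75. ] [ 446.  -109.8   75. ]
boxFL [252.6 298.2] [409.2 256.8] [439.4 222.6  67.8] 2.8
    [438.3 222.6  75. ] [444.2 223.1  75. ]
deckFR [352.6 294.6] [320.1 188.8] [446.6 -98.9  75.3] 0.6
    [446.5 -98.7  75. ] [446.6 -99.3  75. ]
postR [322.9 261.9] [318.2 226.2] [551.   -5.2  95.6] 1.4
    [549.6  -4.7 103.5] [555.   -2.4 103.5]
postL [284.9 262.9] [352.2 252.9] [549.3 116.   97.7] 2.6
    [547.7 116.5 103.5] [552.7 116.8 103.5]
```

```bash
python3 - <<'E'
from workcell import ctrl
from h import *
o=ctrl.get_obs();print(R.from_rotvec(o["orientation"]).as_matrix().round(3))
a=R.from_matrix(np.array([[1,0,0],[0,0,1],[0,-1,0]]).T if 0 else np.eye(3))
M=R.from_rotvec(o["orientation"])
z=M.apply([0,0,1]);print("jaw az",np.degrees(np.arctan2(z[1],z[0])),"fingers",M.apply([0,1,0]))
t=load("top0.npz")
E
```

```text
[[-0.969 -0.     0.246]
 [-0.246  0.001 -0.969]
 [ 0.    -1.    -0.001]]
jaw az -75.7465249856827 fingers [-3.39430792e-04  1.30391413e-03 -9.99999092e-01]
```

servo_tool(moves="0.022 0.042 0 0 0 -1; 0.045 0.085 0 0 0 -2; 0.067 0.128 0 0 0 -3; 0.09 0.17 0 0 0 -4; 0.112 0.213 0 0 0 -5; 0.135 0.256 0 0 0 -6; 0.157 0.3 0 0 0 -7; 0.18 0.343 0 0 0 -8", hand=110)

```text
t: 1.1
ee_pos: [334.2, -261.2, 241.6]
orientation: [-0.117, 2.166, -2.166]
ft_force: [0.7, 0.1, 0.8]
width: 50.2
```

servo_tool(moves="0.022 0.042 -0.005 0 0 -1; 0.042 0.082 -0.01 0 0 -2; 0.062 0.12 -0.02 0 0 -3; 0.082 0.158 -0.03 0 0 -4; 0.102 0.196 -0.04 0 0 -5; 0.122 0.234 -0.05 0 0 -6; 0.143 0.272 -0.06 0 0 -6.3; 0.143 0.272 -0.07 0 0 -6.3")

```text
t: 2.1
ee_pos: [478.0, 11.2, 171.2]
orientation: [-0.002, 2.22, -2.22]
ft_force: [0.1, -0.4, 0.2]
width: 49.8
```

```bash
python3 - <<'E'
from workcell import ctrl
from h import *
for n,b in(("top",(265,235,365,305)),("scene",(290,160,400,250))):
    im=ctrl.get_image(n);np.savez(n+"1.npz",**im);crop(im,*b,7,f"pics/{n}1.png")
o=ctrl.get_obs();print(o["ee_pos"],o["t"],R.from_rotvec(o["orientation"]).as_matrix().round(4))
E
```

```text
[475.61433613   9.33866935 170.3976614 ] 2.2 [[-1.0e+00 -3.1e-03  5.0e-04]
 [-5.0e-04 -2.0e-04 -1.0e+00]
 [ 3.1e-03 -1.0e+00  2.0e-04]]
```

View pics/scene1.png

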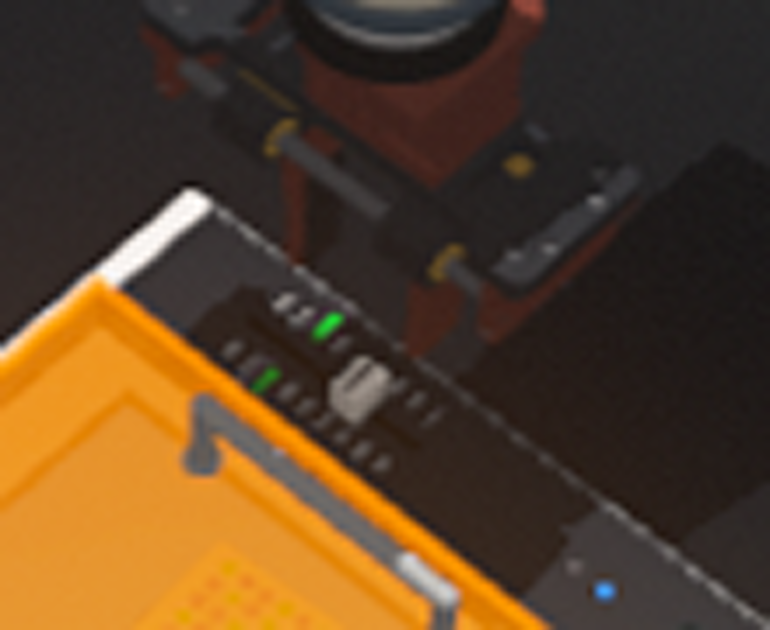

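View pics/top1.png

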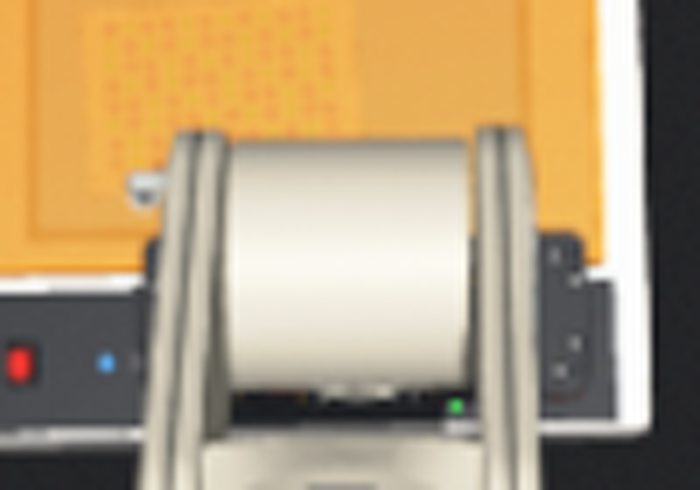

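The scene crop shows the open jaws above the knob at crop (360,388), with both green marks visible at (328,325) and (265,380). The top view is blocked by the wrist. I'll go down and grip.

servo_tool(moves="0.001 0 -0.02; 0.001 0 -0.04; 0.001 0 -0.055; 0.001 0 -0.066; 0.001 0 -0.071; 0.001 0 -0.071")

```text
validation failed for argument at $.mo...
```

servo_tool(moves="0.001 0 -0.02 0 0 0; 0.001 0 -0.04 0 0 0; 0.001 0 -0.055 0 0 0; 0.001 0 -0.066 0 0 0; 0.001 0 -0.071 0 0 0; 0.001 0 -0.071 0 0 0")

```text
t: 2.95
ee_pos: [477.9, 9.2, 100.6]
orientation: [-0.001, -2.221, 2.221]
ft_force: [0.2, -0.1, 0.1]
width: 49.9
```

servo_tool(moves="0 0 0 0 0 0; 0 0 0 0 0 0; 0 0 0 0 0 0; 0 0 0 0 0 0; 0 0 0 0 0 0", hand=255)

```text
t: 3.58
ee_pos: [478.0, 9.3, 100.8]
orientation: [-0.001, -2.221, 2.221]
ft_force: [0.3, -0.8, 2.4]
width: 13.9
```

servo_tool(moves="0 -0.006 0 0 0 0; 0 -0.013 0 0 0 0; 0 -0.02 0 0 0 0; 0 -0.027 0 0 0 0; 0 -0.0325 0 0 0 0; 0 -0.0345 0 0 0 0; 0 -0.0345 0 0 0 0; 0 -0.0345 0 0 0 0")

```text
t: 4.58
ee_pos: [478.3, -25.4, 100.8]
orientation: [0.001, 2.221, -2.222]
ft_force: [2.7, -1.4, 3.6]
width: 13.4
```

servo_tool(moves="0 0 0 0 0 0; 0 0 0 0 0 0; 0 0 0.01 0 0 0; 0 0 0.03 0 0 0; 0 0 0.06 0 0 0; 0 0 0.09 0 0 0; -0.02 0 0.12 0 0 0; -0.02 0 0.12 0 0 0", hand=100)

```text
t: 5.58
ee_pos: [458.1, -25.2, 222.9]
orientation: [0.005, 2.22, -2.22]
ft_force: [0.8, 0.4, 0.1]
width: 53.6
```

```bash
python3 - <<'E'
from workcell import ctrl
from h import *
for n,b in(("top",(265,235,365,305)),("scene",(290,160,400,250))):
    im=ctrl.get_image(n);np.savez(n+"2.npz",**im);crop(im,*b,7,f"pics/{n}2.png")
o=ctrl.get_obs();print(o["ee_pos"],o["t"],o["width"])
E
```

```text
[457.97811397 -25.1982525  220.87628051] 5.675 53.27234889581591
```

View pics/scene2.png

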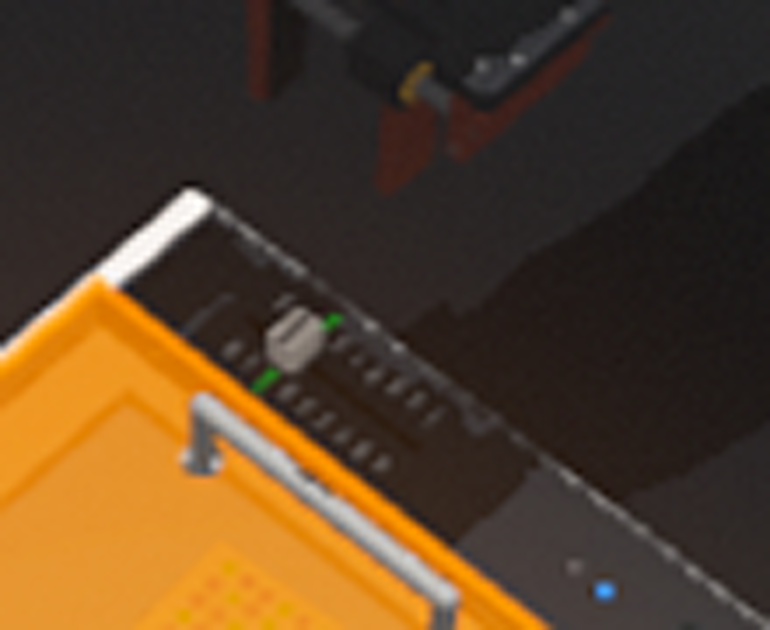

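```bash
python3 - <<'E'
from h import *
s=load("scene2.npz")
for p in((476.8,-25.1,93),(486.8,-25.1,93),(466.8,-25.1,93),(476.8,-20.1,93),(476.8,8.9,93)):
    u,v=proj(s,p);print(p,(u-290+.5)*7-.5,(v-160+.5)*7-.5)
print(onz(s,290+(299.5)/7-.5,160+(327.5)/7-.5,93))
g=cv2.imread('pics/scene2.png');cv2.imwrite('pics/k2.png',cv2.resize(g[270:420,200:400],None,fx=4,fy=4))
E
```

```text
(476.8, -25.1, 93) 296.62302561307274 326.25559466067364
(486.8, -25.1, 93) 279.27981826938526 341.3474401964638
(466.8, -25.1, 93) 313.86878510205395 311.2485470484666
(476.8, -20.1, 93) 305.8986608594595 333.5175229867373
(476.8, 8.9, 93) 360.2164046644014 376.04308073747325
[476.40951208 -24.18162991  93.        ]
```

View pics/k2.png

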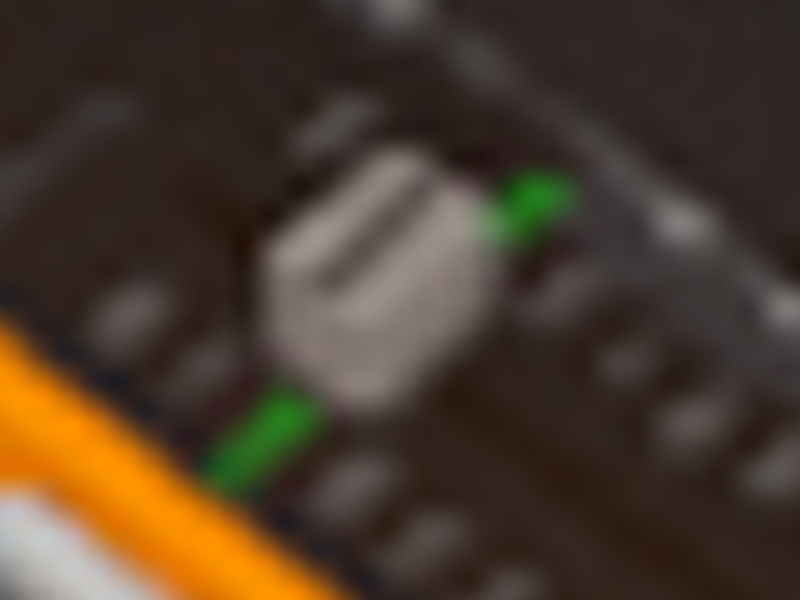

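The knob's black line lies on the line between the two green marks, with the marks at (540,195) and (265,440) and the knob line at (380,233). The error along the slot is about 0. Next is the handle: turn 90° and move above the bar.

servo_tool(moves="0.01 0.01 0 0 0 9; 0.02 0.02 0 0 0 18; 0.032 0.03 0 0 0 27; 0.044 0.04 0 0 0 36; 0.056 0.05 0 0 0 45; 0.068 0.06 0 0 0 54; 0.08 0.07 0 0 0 63; 0.093 0.08 0 0 0 72")

```text
t: 6.68
ee_pos: [551.0, 55.2, 219.0]
orientation: [-1.049, 1.435, -1.433]
ft_force: [-0.6, 0.4, 0.2]
width: 53.6
```

servo_tool(moves="0 0 0 0 0 9; 0 0 -0.01 0 0 18; 0 0 -0.02 0 0 18; 0 0 -0.02 0 0 18")

```text
t: 7.18
ee_pos: [550.1, 54.7, 199.0]
orientation: [-1.21, 1.214, -1.211]
ft_force: [-0.1, 0.3, 0.2]
width: 53.8
```

```bash
python3 - <<'E'
from workcell import ctrl
from h import *
for n,b in(("top",(245,195,365,305)),("scene",(290,180,420,280))):
    im=ctrl.get_image(n);np.savez(n+"3.npz",**im);crop(im,*b,6,f"pics/{n}3.png")
o=ctrl.get_obs();print(o["ee_pos"],o["t"],o["width"],R.from_rotvec(o["orientation"]).as_matrix().round(4))
E
```

```text
[550.86238349  54.74529512 200.2201278 ] 7.275 53.25335622387884 [[-2.8e-03 -9.0e-04  1.0e+00]
 [-1.0e+00 -0.0e+00 -2.8e-03]
 [ 0.0e+00 -1.0e+00 -9.0e-04]]
```

View pics/scene3.png

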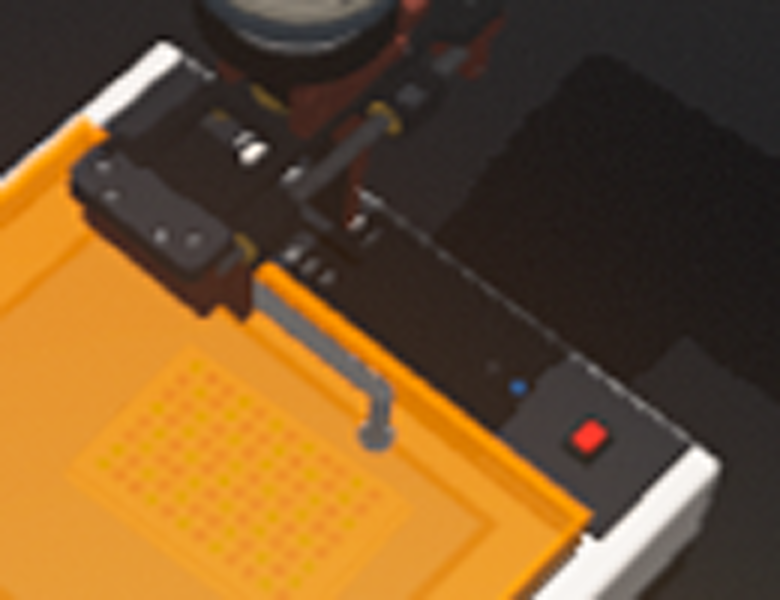

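The jaws straddle the bar front and back. I'll lower and close.

servo_tool(moves="0 0 -0.018 0 0 0; 0 0 -0.034 0 0 0; 0 0 -0.046 0 0 0; 0 0 -0.053 0 0 0; 0 0 -0.055 0 0 0; 0 0 -0.055 0 0 0")

```text
t: 8.02
ee_pos: [551.1, 54.8, 145.8]
orientation: [-1.209, 1.21, -1.21]
ft_force: [0.1, 0.4, 0.6]
width: 53.3
```

servo_tool(moves="0 0 0 0 0 0; 0 0 0 0 0 0; 0 0 0 0 0 0; 0 0 0 0 0 0; 0 0 0 0 0 0; 0 0 0 0 0 0", hand=255)

```text
t: 8.78
ee_pos: [551.8, 54.8, 145.8]
orientation: [-1.207, 1.208, -1.211]
ft_force: [4.9, -0.6, -3.0]
width: 9.4
```

```bash
python3 -c "
from math import *
r=hypot(185,66);a=atan2(66,185)
for d in (1.5,4,7,10,13,16,19,22,25,28,31,34,37,40,43,45):
  t=a+radians(d);print(d,round((185-r*cos(t)),1),round(r*sin(t)-66,1))"
```

```text
1.5 1.8 4.8
4 5.1 12.7
7 9.4 22.1
10 14.3 31.1
13 19.6 39.9
16 25.4 48.4
19 31.6 56.6
22 38.2 64.5
25 45.2 72.0
28 52.6 79.1
31 60.4 85.9
34 68.5 92.2
37 77.0 98.0
40 85.7 103.5
43 94.7 108.4
45 100.9 111.5
```

servo_tool(moves="0.001 0 0.0015 0 0 0; 0.003 0 0.005 0 0 0; 0.006 0 0.0127 0 0 0; 0.0104 0 0.0221 0 0 0; 0.0153 0 0.0311 0 0 0; 0.0206 0 0.0399 0 0 0; 0.0264 0 0.0484 0 0 0; 0.0264 0 0.0484 0 0 0")

```text
t: 9.78
ee_pos: [576.8, 54.9, 194.8]
orientation: [-1.21, 1.211, -1.209]
ft_force: [-4.4, 2.5, -1.8]
width: 8.9
```

```bash
python3 - <<'E'
from workcell import ctrl
from h import *
for n,b in(("top",(245,195,365,305)),("scene",(240,150,420,285))):
    im=ctrl.get_image(n);np.savez(n+"4.npz",**im);crop(im,*b,4,f"pics/{n}4.png")
o=ctrl.get_obs();print(o["ee_pos"],o["t"],o["width"],o["ft_force"],o["moment"])
E
```

```text
[576.4086767   54.91608546 194.1549632 ] 9.875 8.901841013897794 [-4.28838965  2.1747091  -0.50171211] [0.40628752 0.78521183 0.06822083]
```

View pics/scene4.png

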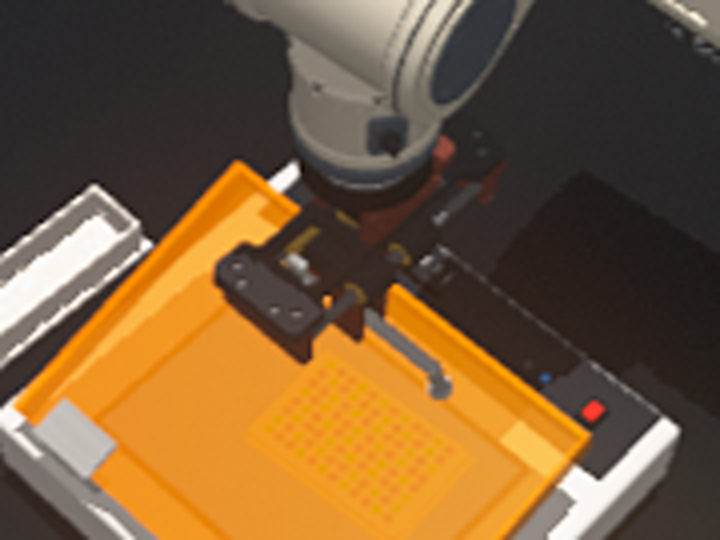

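The cover is rising with the bar still gripped, at about 16°. I'll continue along the arc.

servo_tool(moves="0.0062 0 0.0082 0 0 0; 0.0128 0 0.0161 0 0 0; 0.0198 0 0.0236 0 0 0; 0.0272 0 0.0307 0 0 0; 0.035 0 0.0375 0 0 0; 0.0431 0 0.0438 0 0 0; 0.0516 0 0.0496 0 0 0; 0.0603 0 0.0551 0 0 0")

```text
t: 10.88
ee_pos: [636.9, 55.1, 251.1]
orientation: [-1.21, 1.211, -1.208]
ft_force: [-9.5, 1.5, 9.6]
width: 9.4
```

servo_tool(moves="0.006 0 0.0035 0 0 0; 0.011 0 0.006 0 0 0; 0.0152 0 0.008 0 0 0; 0.0152 0 0.008 0 0 0; 0.0152 0 0.008 0 0 0; 0.0152 0 0.008 0 0 0")

```text
t: 11.62
ee_pos: [653.0, 54.9, 259.3]
orientation: [-1.208, 1.209, -1.21]
ft_force: [-6.4, 2.0, 8.7]
width: 9.1
```

```bash
python3 - <<'E'
from workcell import ctrl
from h import *
for n,b in(("top",(235,175,375,305)),("scene",(230,130,420,285))):
    im=ctrl.get_image(n);np.savez(n+"5.npz",**im);crop(im,*b,4,f"pics/{n}5.png")
for i in range(3):
    o=ctrl.get_obs();print(o["ee_pos"],o["t"],o["width"],o["ft_force"],o["moment"])
E
```

```text
[652.96594362  54.88998364 259.34520984] 11.725 9.225921921364321 [-7.33679142  2.07051807  8.19846691] [0.26825301 1.26335767 0.0800927 ]
[652.96594362  54.88998364 259.34520984] 11.725 9.225921921364321 [-7.33679142  2.07051807  8.19846691] [0.26825301 1.26335767 0.0800927 ]
[652.96594362  54.88998364 259.34520984] 11.725 9.225921921364321 [-7.33679142  2.07051807  8.19846691] [0.26825301 1.26335767 0.0800927 ]
```

View pics/scene5.png

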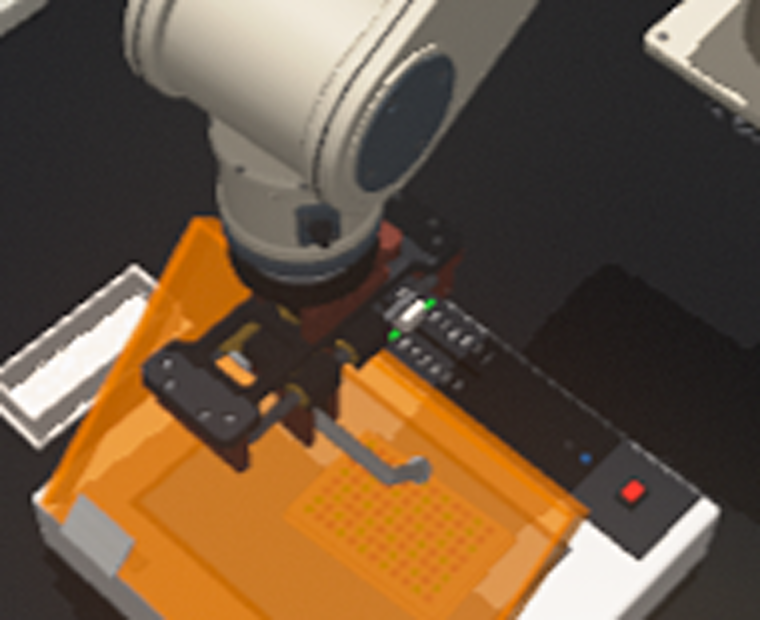

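View pics/top5.png

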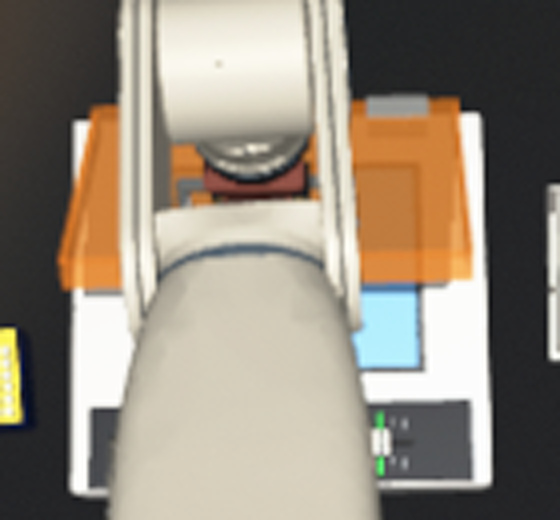

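```bash
python3 - <<'E'
from h import *
t=load("top5.npz");s=load("scene5.npz")
for d in(43,45,47):
    a=np.radians(d);c,sn=np.cos(a),np.sin(a)
    P=lambda q,h,y:(736.8-q*c+h*sn,y,75.5+q*sn+h*c)
    for n,q,h in(("top",220,27.5),("lip",220,0),("bar",185,66)):
        for y in((-95,205) if n!="bar" else (-5,115)):
            p=P(q,h,y);a1=proj(t,p);b1=proj(s,p)
            print(d,n,y,np.round(p,0),"T",((a1[0]-235+.5)*4).round(0),((a1[1]-175+.5)*4).round(0),"S",((b1[0]-230+.5)*4).round(0),((b1[1]-130+.5)*4).round(0))
for n,im,b in(("top",t,(245,195,265,255)),("topR",t,(340,190,360,250)),("sc",s,(230,175,310,235))):
    crop(im,*b,10 if n!="sc" else 9,f"pics/z5{n}.png")
a=cv2.imread("pics/z5top.png");b=cv2.imread("pics/z5topR.png")
cv2.imwrite("pics/z5tt.png",np.hstack([a,b]))
E
```

```text
43 top -95 [595. -95. 246.] T 475.0 260.0 S 201.0 214.0
43 top 205 [595. 205. 246.] T 61.0 265.0 S 576.0 515.0
43 lip -95 [576. -95. 226.] T 474.0 290.0 S 225.0 216.0
43 lip 205 [576. 205. 226.] T 66.0 295.0 S 594.0 510.0
43 bar -5 [647.  -5. 250.] T 350.0 191.0 S 243.0 346.0
43 bar 115 [647. 115. 250.] T 185.0 192.0 S 394.0 471.0
45 top -95 [601. -95. 251.] T 476.0 251.0 S 194.0 215.0
45 top 205 [601. 205. 251.] T 60.0 256.0 S 570.0 517.0
45 lip -95 [581. -95. 231.] T 475.0 282.0 S 219.0 216.0
45 lip 205 [581. 205. 231.] T 65.0 287.0 S 589.0 512.0
45 bar -5 [653.  -5. 253.] T 350.0 181.0 S 236.0 350.0
45 bar 115 [653. 115. 253.] T 185.0 183.0 S 386.0 475.0
47 top -95 [607. -95. 255.] T 476.0 241.0 S 186.0 216.0
47 top 205 [607. 205. 255.] T 59.0 246.0 S 563.0 520.0
47 lip -95 [587. -95. 236.] T 475.0 273.0 S 212.0 216.0
47 lip 205 [587. 205. 236.] T 63.0 278.0 S 584.0 513.0
47 bar -5 [659.  -5. 256.] T 350.0 172.0 S 228.0 354.0
47 bar 115 [659. 115. 256.] T 185.0 174.0 S 378.0 480.0
```

View pics/z5tt.png

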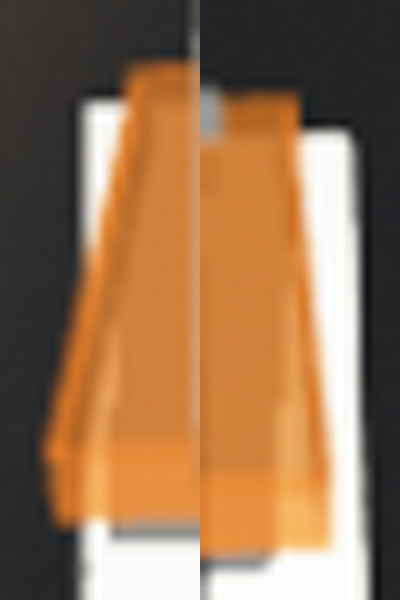

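View pics/z5sc.png

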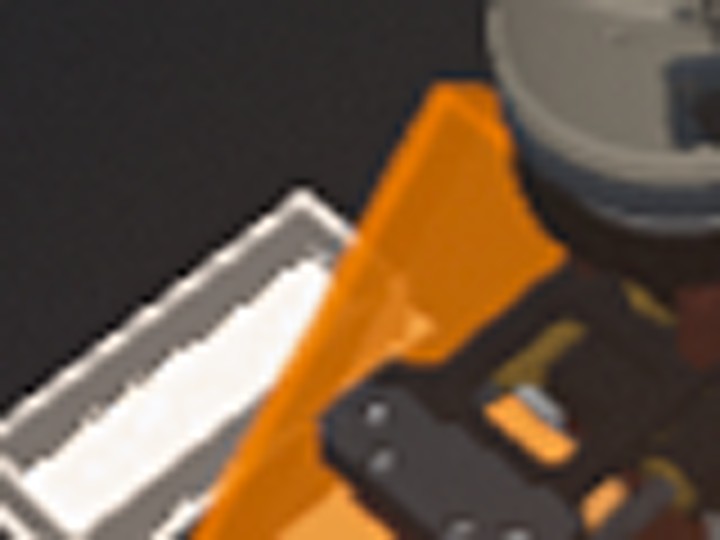

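At 45° the model predicts the top edge at rows 256/251 and the lip at 287/282. I read 256/248 and 290/280, so the cover is at about 45°. The knob still sits between the green marks, at (380,440) in the top crop. I'll hold briefly to check for drift.

servo_tool(moves="0 0 0 0 0 0; 0 0 0 0 0 0; 0 0 0 0 0 0; 0 0 0 0 0 0; 0 0 0 0 0 0; 0 0 0 0 0 0; 0 0 0 0 0 0; 0 0 0 0 0 0")

```text
t: 12.72
ee_pos: [652.9, 54.9, 259.4]
orientation: [-1.208, 1.209, -1.21]
ft_force: [-7.5, 1.7, 8.7]
width: 9.3
```

```bash
python3 - <<'E'
from workcell import ctrl
from h import *
a=load("top5.npz")["pixels"].astype(int);s=load("scene5.npz")["pixels"].astype(int)
t6=ctrl.get_image("top");s6=ctrl.get_image("scene")
print(np.abs(t6["pixels"]-a).max(2)[175:305,235:375].mean(),(np.abs(s6["pixels"]-s).max(2)>40).sum())
d0=load("top0.npz")["pixels"];cv2.imwrite("pics/end.png",np.vstack([np.hstack([d0,t6["pixels"]]),]) [::1,::1,::-1][:, ::2][::2])
o=ctrl.get_obs();print(o["ee_pos"],o["t"],o["width"],o["ft_force"])
E
```

```text
0.9296703296703297 2
[652.94179055  54.90188829 259.35438797] 12.825 8.765317597509823 [-7.18425718  1.87373573  8.74502228]
```

View pics/end.png

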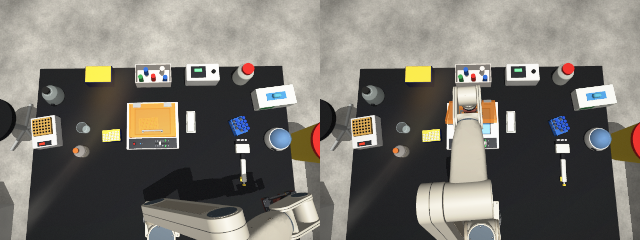

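The hold is stable, and everything else on the bench is where it was at the start. Handing in now.

```bash
python3 -c "
from workcell import ctrl
print(ctrl.close_job())"
```

```text
the job is handed in; nothing more can be done
None
```

With the cover shut, I slid the dimmer knob about 34 mm to the green line. I then lifted the cover by its steel handle and handed the job in at about 12.8 s, with the gripper still holding it at 45°.

- **Knob:** its black line sits on the line between the two green marks, with no visible error along the slot. It was still there in the last top view.
- **Cover angle:** the cover's edges in both views give readings from about 44.4° to 45.6°, averaging 45°. The tool's travel since gripping the bar was 101 mm back and 113.5 mm up. The computed values for 45° are 101 and 111.5 mm, so the height is 2 mm over.
- **Hold:** over the last second the tool position changed by less than 0.1 mm and the pictures hardly changed. The gripper still holds the 10 mm bar (it reads 8.8 to 9.4 mm). The wrist feels about 11 N, part of it a slight pull along the bar's arc, which I left as it is.
- **Rest of the bench:** comparing the first and last top views by eye, nothing visible has moved. I did not measure the well plate separately: the arm hides most of it in the last top view.

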